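# Test the grinder's safety trip and hood it

## Robot

A 6-joint arm with a two-finger parallel gripper is mounted at the origin on the work surface. World frame = base frame: x ahead of the robot, y to its left, z up, the work surface at z = 0. Lengths are in m, angles in rad, forces in N, time in s.
With the tool pointing down it reaches from about 0.425 to 0.95 m from the base axis. Payload 14.7 kg.
Tool frame: the origin (TCP) lies midway between the tips of the shut fingers; the grasp point (between the pads) lies 19 mm behind it; z points along the fingers, y is the line along which they close (so a half turn about z gives the same grasp; the last joint's range is limited). The gripper opens to 85 mm and grips with 20 to 120 N. Pads are 22 mm wide; open, the fingers measure 114 mm over their backs; the gripper's body (76 mm by 85 mm) begins 54 mm behind the grasp point. The pads swing forward as they close: fully open they stand 13 mm farther back than shut.
Start: joints at [-1.264, 0.48, 1.596, -0, 1.065, -0.047], TCP at [0.225, -0.61, 0.231] pointing down, gripper open.
Joint ranges: [-2.75, 2.75], [-0.82, 2.05], [0.23, 2.67], [-1.56, 4.7], [0.09, 2.69], [-2.92, 2.92]. Speed limits (rad/s): [1.89, 1.89, 2.39, 3.01, 3.01, 3.01].

## Interface

Orientations are given as a rotation vector (axis times angle).
In Python, from rig import arm gives the robot as it stands.
- The arm moves only by the tool apply_moves, never from a script. Its argument "plan" is a list of rows, each a list of 7 numbers: the shift along the tool's x, y, z in mm, then the turn, a rotation vector about the tool's x, y, z in degrees, then the closure, from 0 (fully open) to 1 (shut). In form: [[x, y, z, wx, wy, wz, hand], ...]. A call has 1 to 8 rows; each row is the pose to reach, as a shift and turn from the pose commanded when the call began, along the tool's axes at that moment; what a row does not reach only later rows make up. A row lasts 1/10 s, in which the tool goes at most 50 mm and 8.59 degrees, less where a joint would pass 70% of its speed; a pose out of reach is approached as far as the arm can. A call with a gripper value outside its range is refused whole. The fingers move at their own pace and stop on an object; "grip_force" is the grip in N (left out, the last holds). Time passes only in rows, so rows that repeat a pose let the fingers close. It gives the time, the measured TCP pose, the force, the opening and the grip force at its end, in the units of the state.
- arm.sense(): the state, without advancing time (a new reading comes with each control period).
- arm.camera(name): name is "scene" or "top" or "wrist"; returns (picture, depth): 400x640x3 uint8, red, green, blue; 400x640 float32, m along the optical axis (not along the pixel's ray), 0 where there is no reading.
- arm.camera_info(name): a dict with "intrinsics" (3x3 intrinsics, pixels), "extrinsics" (4x4, takes a point from camera to world coordinates). Camera axes: x right, y down, z forward; pixel columns grow to the right and rows downward; lengths in m; the calibration is good to about 2 mm. The wrist camera is an equidistant fisheye: a pixel r from the principal point sees the ray r / f radians off the axis. A picture is of the moment at which its call begins: read the wrist's pose just before it. camera_info takes no time and is no camera call; for the wrist camera it gives the pose at the moment of the call.
- arm.sign_off(): hands the job in; it is judged then, once.
Trained networks look in the newest picture that a camera, given by its name, has taken for a name from the list of things; names that differ only in an ending like _2 or _b are one class to them, and where a whole thing is asked for, a point or a joint stands for the part that bears it (a point fixed in the world has none). Each returns a list of dicts, best first, with "score" (0 to 1); they miss things now and then, are a little off and sometimes report something else, mostly with a low value. They report only what shows in the picture. A call takes as long as a camera call. They do not tell look-alikes from the thing itself.
- arm.regions_of(query, camera): "pixels" (400x640 bool, what is visible of it) and "uv" ([column, row] in pixels, amid what is visible of it).
The state is a dict: "time": time; "joint_positions": joint angles; "qvel": joint speeds; "joint_efforts": joint torques, N m; "eef_pos": TCP position; "orientation": TCP orientation; "force": force on the tool from outside, world axes, zero at the start; "ft_torque": the same for the moment, N m; "gripper_width": finger opening in m; "finger_force": force on a finger pad.
Only numpy, scipy, OpenCV 4.12 (cv2) and the standard library are available. Lean on these libraries where they do the work, as an engineer would, in place of code of your own. Each camera call takes 0.05 s, during which the arm holds its last target. There are 200 camera calls.

## Task

Test the grinder's safety trip: press the test button on the oblong grey trip box so that the lever drops, then let the button go and lift the lever back up until it stays. Then cover the trip box with the splash hood that fits it, standing fully down on the bench, with the lever still up underneath. Leave the lamp switch, the other hood and everything else on the bench where they are.

Things in the scene. Friction and masses are not known exactly. Their poses are not given: they have to be found in the camera images.
- trip_box: Grey oblong safety trip box for the grinder, 110 (x) x 70 (y) x 36 mm tall, fixed to the bench. Origin: centre of its underside. Its front, with the trip lever, faces its own -x; the test button is on top towards its +x end.
- trip_button (a joint): How far the round test button (22 mm wide, spring return) is pressed, m: 0 out, 0.006 fully down. It trips the lever when about half way down and needs about 4 N. Its top stands 10 mm above the box's top when out.
- button_top (a point): Centre of the test button's top face, 32 mm from the box's centre towards its +x, 46 mm above the bench.
- trip_lever (a joint): Trip lever angle, rad: 0 is up (leaning 0.25 past upright towards the box's +x), 0.90 is dropped (0.65 from upright towards the box's -x, handle about 79 mm above the bench). It turns about the box's y axis through x = -34, z = 26 mm of the box. It tips by its own weight: back up below 0.25, down above that. With the button held down it cannot be set.
- lever_tip (a point): Centre of the lever's black cross handle: a bar along the box's y, 40 mm long, 12 mm thick, 66 mm from the hinge; about 90 mm above the bench when the lever is up. The lever's steel shaft is 8 mm thick.
- hood_tall: Loose white splash hood, oblong and tall: a box open below, 132 (x) x 92 (y) x 110 mm tall outside, walls and top 3 mm (126 x 86 x 107 mm inside), 0.16 kg. Origin: centre of its open lower rim. It fits the trip box with 8 mm to spare on each side, either way round, when the lever is up; the dropped lever sticks out too far.
- hood_tall_handle (a point): Top centre of the tall hood's ridge handle, 138 mm above its lower rim: the ridge is 50 mm long (hood's x), 14 mm wide (hood's y) and 28 mm tall.
- hood_low: Loose white splash hood, square and low, 100 x 100 x 55 mm, with the same ridge handle (top 83 mm above its lower rim). It belongs to the lamp switch and does not fit the trip box. Origin: centre of its open lower rim.
- lamp_switch: Grey square lamp switch box, 80 x 80 x 30 mm tall, with a rotary knob (up to 74 mm above the bench) and no button; fixed. Origin: centre of its underside.
- knob_end (a point): One end of the lamp switch knob's bar grip, 13 mm from its axis; it shows whether the knob has been turned.
- rough_jade: Bystander: lump of rough grey-green stone, 100 x 60 x 50 mm. Origin: centre of its underside.
- screwdriver: Bystander: screwdriver 170 mm long, lying. Origin: on the handle side of its middle, at its underside.
- cup: Bystander: white cup, 72 mm wide, 85 mm tall. Origin: centre of its underside.
- bowl: Bystander: orange plastic bowl, 150 mm wide, 50 mm tall. Origin: centre of its underside.
- bottle: Bystander: blue plastic bottle, 68 mm wide, 180 mm tall. Origin: centre of its underside.
- tin: Bystander: aluminium tin, 66 mm wide, 100 mm tall. Origin: centre of its underside.
- whetstone: Bystander: grey whetstone 150 x 50 x 25 mm, lying. Origin: centre of its underside.
There are look-alikes about, which are no part of the job. What is shaped like the trip_box but purple is not meant.

How it is judged:
On the way, in this order (a step that is already met when the one before it is completed fails the run):
1. the test button, pressed down, sets the lever falling from its up position (value of joint trip_button above 0.0025 m and value of joint trip_lever below 0.75 rad).
2. the lever has dropped (value of joint trip_lever above 0.8 rad), for 0.1 s.
3. the lever is back up, with the button out (value of joint trip_lever below 0.1 rad and value of joint trip_button below 0.0015 m), for 0.2 s.
At the end, for the whole second after the job is handed in: The tall hood stands at rest over the trip box: centre within 15 mm of the box's, rim within 6 mm of the bench, tilted less than 0.06 rad, long sides within 0.25 rad of the box's; the lever under it is up (below 0.1 rad) and the button out (below 1.5 mm) (all of step 3 and horizontal distance between hood_tall and trip_box below 0.015 m and height (world z) of hood_tall between -0.006 and 0.006 m and angle between hood_tall's own z axis and vertical below 0.06 rad and angle between the x axis of hood_tall and the x axis of trip_box, either way round below 0.25 rad and linear speed of hood_tall below 0.02 m/s); the robot touches nothing.
It fails at once if the lamp switch's knob is turned (its end moves more than 8 mm) (distance of knob_end from where it was at the start of the episode above 0.008 m).
It fails at once if the low hood or a bystander is moved more than 30 mm (distance of any of hood_low, rough_jade, screwdriver, cup, bowl, bottle, tin, whetstone from where it was at the start of the episode above 0.03 m).
It also fails if it takes over 61 s, if anything falls off the work surface, if the arm or the gripper's body presses on something with over 40 N, if the wrist force passes 120 N, or if a joint passes its speed limit or range.

## Working session

There is one attempt and no reset: what is moved stays moved. The work goes in short steps, Python scripts to look and compute and a tool call to move; the robot and the scene stay as the last step left them, time stands still between calls to the robot, and variables do not carry over. Pictures are saved under pics/ and viewed, at most 10 in all, crops included, and the job is handed in when it is done.

Besides the shell and the picture viewer there is one more tool, called after "Emit:" as name(argument=value, ...) on one line, values as JSON. apply_moves: Moves the arm, as the interface text tells. Its arguments: {"type":"object","properties":{"plan":{"type":"array"},"grip_force":{"type":"number"}},"required":["plan"]}

```bash
mkdir -p pics; ls; cat > h.py <<'E'
import numpy as np, cv2
from rig import arm
from scipy.spatial.transform import Rotation as R
def shot(n):
    p,d=arm.camera(n); ci=arm.camera_info(n); return p,d,np.array(ci["intrinsics"]),np.array(ci["extrinsics"])
def world(d,K,E):
    v,u=np.mgrid[0:400,0:640]
    P=np.stack([(u-K[0,2])/K[0,0]*d,(v-K[1,2])/K[1,1]*d,d],-1)
    W=P@E[:3,:3].T+E[:3,3]; W[d==0]=np.nan; return W
def save(p,n): cv2.imwrite("pics/"+n,p[...,::-1])
E
python3 - <<'E'
from h import *
a,d,K,E=shot("top"); save(a,"top.png"); np.savez("top.npz",a=a,d=d,K=K,E=E)
W=world(d,K,E)
for q in ["trip_box","hood_tall","hood_low","lamp_switch","trip_lever","trip_button"]:
    for r in arm.regions_of(q,"top")[:3]:
        m=r["pixels"]; print(q,round(r["score"],2),r["uv"],m.sum(),np.nanmedian(W[m],0).round(3))
b,d,K,E=shot("scene"); save(b,"scene.png"); np.savez("scene.npz",a=b,d=d,K=K,E=E)
print(arm.sense())
E
```

```text
pics
trip_box 0.91 [349.8, 161.6] 727 [ 0.656 -0.119  0.036]
hood_tall 0.72 [420.9, 231.5] 1552 [ 0.436 -0.333  0.11 ]
hood_tall 0.44 [290.2, 170.2] 63 [0.629 0.081 0.069]
hood_low 0.9 [217.8, 226.1] 1059 [0.448 0.309 0.056]
lamp_switch 0.68 [290.0, 169.0] 598 [0.628 0.081 0.031]
trip_button 0.68 [332.9, 239.6] 442 [ 0.406 -0.058  0.043]
trip_button 0.43 [349.5, 166.2] 63 [ 0.637 -0.118  0.093]
trip_button 0.19 [430.5, 181.9] 754 [ 0.596 -0.376  0.025]
{'time': 0.4, 'joint_positions': array([-1.26358665e+00,  4.80309601e-01,  1.59640099e+00,  1.97741800e-05,
        1.06512837e+00, -4.65871571e-02]), 'qvel': array([-0.00079698, -0.00135033, -0.00040952, -0.00077913,  0.00012139,
       -0.00178971]), 'joint_efforts': array([-1.48194078e-03, -9.49572158e+01, -4.30149221e+01, -2.19486478e-04,
        4.58174647e-03, -1.14513127e-04]), 'eef_pos': array([ 0.22520726, -0.60964546,  0.2311877 ]), 'orientation': array([-3.09232573e+00, -5.52790638e-01,  2.33302917e-05]), 'force': array([ 0.57802408, -0.28502507, -0.46720779]), 'ft_torque': array([ 0.03742302, -0.07415551, -0.0142222 ]), 'finger_force': 0.0, 'gripper_width': 0.08572598323359987}
```

View pics/top.png

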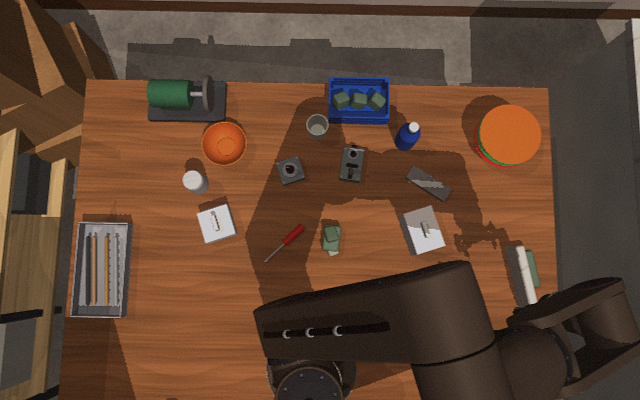

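View pics/scene.png

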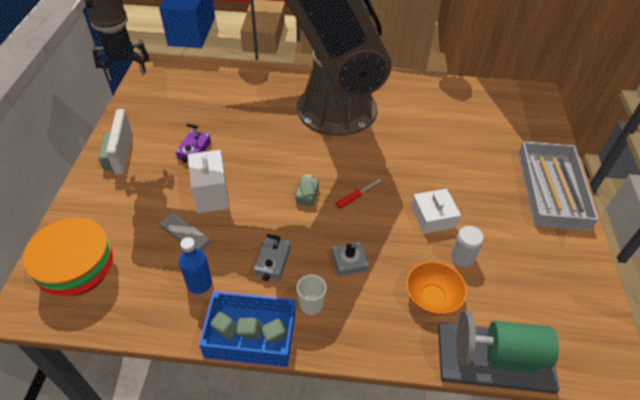

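Candidates for the trip box are the grey oblong with lever and button at top (350,162) / scene (272,257), the purple twin at scene (193,145), and the grey square lamp switch at top (290,170). I choose the grey oblong at (350,162). For the hood, the tall one is at top (422,230) and the low one at (217,224).

```bash
python3 - <<'E'
from h import *
z=np.load("top.npz"); W=world(z["d"],z["K"],z["E"])
def rect(c,r,lo,hi,lab):
    m=(np.hypot(W[...,0]-c[0],W[...,1]-c[1])<r)&(W[...,2]>lo)&(W[...,2]<hi)
    p=W[m]; print(lab,m.sum(),p.mean(0).round(4),cv2.minAreaRect((p[:,:2]*1000).astype(np.float32)))
rect((.656,-.119),.08,.03,.041,"box top")
rect((.656,-.119),.08,.042,.055,"button")
rect((.637,-.118),.05,.08,.12,"lever tip")
rect((.436,-.333),.1,.1,.118,"hood top")
rect((.436,-.333),.1,.128,.15,"ridge")
for n in ["bottle","cup","whetstone","tin","rough_jade"]:
    rs=arm.regions_of(n,"top")
    for r in rs[:1]: print(n,round(r["score"],2),np.nanmedian(W[r["pixels"]],0).round(3))
s=np.load("scene.npz"); a=z["a"][120:200,300:400]; b=s["a"][215:295,222:322]
save(np.hstack([cv2.resize(a,None,fx=4,fy=4),cv2.resize(b,None,fx=4,fy=4)]),"crop.png")
E
```

```text
box top 504 [ 0.6556 -0.1204  0.0357] ((660.2951049804688, -121.26510620117188), (69.7839126586914, 116.26886749267578), 82.76467895507812)
button 78 [ 0.6716 -0.1224  0.0455] ((655.3947143554688, -123.87092590332031), (59.317264556884766, 101.69926452636719), 86.4053955078125)
lever tip 46 [ 0.6396 -0.1187  0.0946] ((639.4136352539062, -119.25102233886719), (36.377689361572266, 12.688976287841797), 84.56333923339844)
hood top 1174 [ 0.4376 -0.3414  0.1102] ((438.43145751953125, -342.3394775390625), (132.2703094482422, 93.80463409423828), 18.152441024780273)
ridge 80 [ 0.4378 -0.3415  0.1372] ((438.1185302734375, -341.8270568847656), (48.706214904785156, 14.40587043762207), 19.965890884399414)
bottle 0.65 [ 0.732 -0.29   0.119]
cup 0.68 [ 0.787 -0.004  0.042]
whetstone 0.91 [ 0.599 -0.374  0.025]
tin 0.47 [0.628 0.082 0.031]
rough_jade 0.75 [0.448 0.309 0.055]
```

View pics/crop.png

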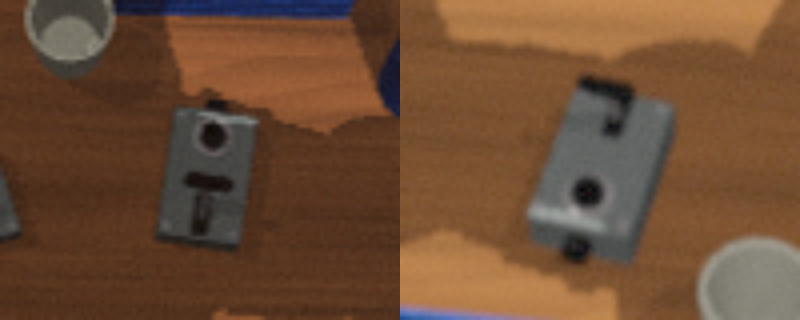

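The crop shows the grey oblong box, with its lever bar at crop (208,182) still up and the button at (213,135) at its far +x end. That confirms the choice. The box centre is about (0.657,-0.121) with yaw about -7°, and the hood is at (0.438,-0.342) with yaw 19°.

```bash
cat >> h.py <<'E'
def go(x,y,z,yaw):
    """shift (mm, tool axes) and turn (deg) to a tool-down pose whose tool x lies at yaw (deg), mod 180"""
    s=arm.sense(); Rt=R.from_rotvec(s["orientation"]); best=None
    for k in (0,180):
        T=R.from_euler("z",yaw+k,degrees=True)*R.from_euler("x",180,degrees=True)
        w=(Rt.inv()*T).as_rotvec(degrees=True)
        if best is None or np.linalg.norm(w)<np.linalg.norm(best): best=w
    sh=Rt.inv().apply(np.array([x,y,z])-s["eef_pos"])*1000
    print("t",round(s["time"],2),"tcp",s["eef_pos"].round(4),"j",s["joint_positions"].round(2),"toolx yaw",np.degrees(np.arctan2(*Rt.as_matrix()[1::-1,0])).round(1),"\n shift",sh.round(1),"turn",best.round(1))
E
python3 -c "
from h import *
go(.64,-.125,.25,-7)"
```

```text
t 0.65 tcp [ 0.2252 -0.6097  0.2313] j [-1.26  0.48  1.6  -0.    1.07 -0.05] toolx yaw 20.3 
 shift [ 557.  -311.   -18.7] turn [-0.   0.  27.3]
```

Emit:
apply_moves(plan=[[557, -311, -19, 0, 0, 27.3, 0.5], [557, -311, -19, 0, 0, 27.3, 1], [557, -311, -19, 0, 0, 27.3, 1], [557, -311, -19, 0, 0, 27.3, 1], [557, -311, -19, 0, 0, 27.3, 1], [557, -311, -19, 0, 0, 27.3, 1], [557, -311, -19, 0, 0, 27.3, 1], [557, -311, -19, 0, 0, 27.3, 1]])

```text
time: 1.45
eef_pos: [0.4812, -0.3104, 0.2433]
orientation: [3.135, -0.193, 0.001]
force: [1.1, -0.8, -0.4]
gripper_width: 0.0001
finger_force: 0.0
```

```bash
python3 -c "
from h import *
go(.64,-.125,.25,-7)"
```

```text
t 1.45 tcp [ 0.4812 -0.3104  0.2433] j [-0.63  0.36  1.76 -0.    1.02  1.07] toolx yaw -7.0 
 shift [ 134.9 -203.4   -6.7] turn [ 0. -0. -0.]
```

Emit:
apply_moves(plan=[[135, -203, -7, 0, 0, 0, 1], [135, -203, -7, 0, 0, 0, 1], [135, -203, -7, 0, 0, 0, 1], [135, -203, -7, 0, 0, 0, 1], [135, -203, -7, 0, 0, 0, 1], [135, -203, -7, 0, 0, 0, 1], [135, -203, -7, 0, 0, 0, 1]])

```text
time: 2.15
eef_pos: [0.6392, -0.1261, 0.2497]
orientation: [3.136, -0.189, -0.001]
force: [-0.4, 0.2, 0.0]
gripper_width: -0.0002
finger_force: 0.0
```

```bash
python3 - <<'E'
from h import *
go(.64,-.125,.25,-7)
a,d,K,E=shot("wrist"); save(a,"w1.png")
v,u=np.mgrid[0:400,0:640].astype(float)
dx=(u-K[0,2])/K[0,0]; dy=(v-K[1,2])/K[1,1]; th=np.hypot(dx,dy)+1e-9
t=np.tan(np.minimum(th,1.5))/th
P=np.stack([dx*t*d,dy*t*d,d],-1); W=P@E[:3,:3].T+E[:3,3]; W[d==0]=np.nan
def rect(c,r,lo,hi,lab):
    m=(np.hypot(W[...,0]-c[0],W[...,1]-c[1])<r)&(W[...,2]>lo)&(W[...,2]<hi)
    p=W[m]
    if len(p)>5: print(lab,m.sum(),p.mean(0).round(4),cv2.minAreaRect((p[:,:2]*1000).astype(np.float32)))
rect((.657,-.121),.08,.032,.040,"box top")
rect((.689,-.125),.02,.043,.053,"button")
rect((.637,-.118),.04,.08,.11,"lever tip")
E
```

```text
t 2.15 tcp [ 0.6392 -0.1261  0.2497] j [-0.24  0.47  1.57 -0.    1.1   1.45] toolx yaw -6.9 
 shift [ 0.6 -1.2 -0.3] turn [0.  0.  0.1]
box top 4729 [ 0.6595 -0.1201  0.036 ] ((656.5570068359375, -119.66211700439453), (70.99014282226562, 110.10173034667969), 82.27088165283203)
button 282 [ 0.6885 -0.124   0.0458] ((688.472900390625, -124.05696105957031), (19.82555389404297, 19.864843368530273), 37.73264694213867)
lever tip 418 [ 0.6403 -0.1175  0.0946] ((639.6763916015625, -117.74147033691406), (38.23261260986328, 10.92796802520752), 82.54479217529297)
```

View pics/w1.png

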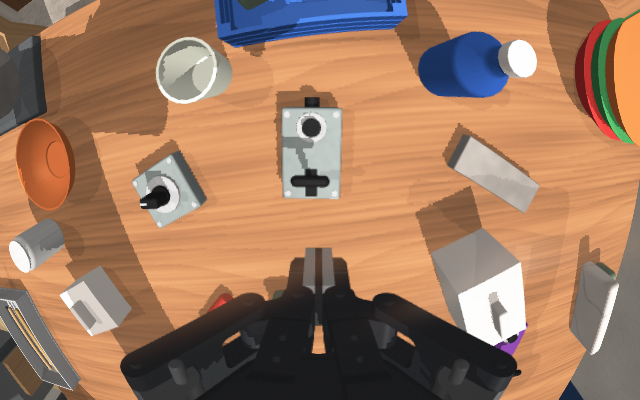

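The wrist view shows the lever handle at (310,182) and the button at (311,128). The purple twin is partly behind the tall hood at (515,345). Next I go down over the button.

```bash
python3 -c "
from h import *
go(.6885,-.124,.056,-7.6)"
```

```text
t 2.2 tcp [ 0.6387 -0.1271  0.2497] j [-0.24  0.47  1.57 -0.    1.1   1.45] toolx yaw -7.0 
 shift [ 49.2  -9.1 193.7] turn [0.  0.  0.6]
```

Emit:
apply_moves(plan=[[49, -9, 0, 0, 0, 0.6, 1], [49, -9, 50, 0, 0, 0.6, 1], [49, -9, 100, 0, 0, 0.6, 1], [49, -9, 140, 0, 0, 0.6, 1], [49, -9, 170, 0, 0, 0.6, 1], [49, -9, 185, 0, 0, 0.6, 1], [49, -9, 193, 0, 0, 0.6, 1], [49, -9, 193, 0, 0, 0.6, 1]])

```text
time: 3.0
eef_pos: [0.6885, -0.1248, 0.0571]
orientation: [3.135, -0.21, -0.0]
force: [-0.4, 0.1, 0.2]
gripper_width: -0.0002
finger_force: 0.0
```

```bash
python3 -c "
from h import *
go(.6885,-.124,.041,-7.6)"
```

```text
t 3.0 tcp [ 0.6885 -0.1248  0.0571] j [-0.22  0.74  1.6  -0.    0.81  1.48] toolx yaw -7.7 
 shift [-0.2 -0.8 16.1] turn [ 0.   0.  -0.1]
```

Emit:
apply_moves(plan=[[0, 0, 8, 0, 0, 0, 1], [0, 0, 11, 0, 0, 0, 1], [0, 0, 13, 0, 0, 0, 1], [0, 0, 15, 0, 0, 0, 1], [0, 0, 16, 0, 0, 0, 1], [0, 0, 16, 0, 0, 0, 1], [0, 0, 16, 0, 0, 0, 1]])

```text
time: 3.7
eef_pos: [0.6891, -0.1243, 0.0413]
orientation: [3.134, -0.209, 0.001]
force: [0.9, -1.9, 2.7]
gripper_width: 0.0002
finger_force: 1.3
```

```bash
cat >> h.py <<'E'
def lever(name):
    a,d,K,E=shot("scene"); W=world(d,K,E); save(cv2.resize(a[180:320,190:360],None,fx=4,fy=4),name)
    c,s=np.cos(np.radians(-7.6)),np.sin(np.radians(-7.6)); q=W[...,:2]-[.6565,-.1197]
    bx=q@[c,s]; by=q@[-s,c]
    m=(abs(by)<.022)&(bx>-.1)&(bx<.0)&(W[...,2]>.06)&(W[...,2]<.105)
    print("lever pts",m.sum(),"box x",np.median(bx[m]).round(4),"z",np.median(W[...,2][m]).round(4))
E
python3 -c "
from h import *
lever('s1.png'); go(.6885,-.124,.04,-7.6)"
```

```text
lever pts 16 box x -0.0598 z 0.0889
t 3.75 tcp [ 0.6891 -0.1242  0.0413] j [-0.22  0.76  1.61 -0.    0.78  1.48] toolx yaw -7.6 
 shift [-0.6 -0.2  1.3] turn [ 0. -0. -0.]
```

Emit:
apply_moves(plan=[[0, 0, 1, 0, 0, 0, 1], [0, 0, 1, 0, 0, 0, 1], [0, 0, 1, 0, 0, 0, 1]])

```text
time: 4.05
eef_pos: [0.6889, -0.1242, 0.04]
orientation: [3.135, -0.209, 0.001]
force: [2.6, -1.3, 3.7]
gripper_width: 0.0002
finger_force: 1.6
```

```bash
python3 -c "
from h import *
lever('s2.png'); go(.6885,-.124,.14,-7.6)"
```

```text
lever pts 17 box x -0.069 z 0.0824
t 4.1 tcp [ 0.6889 -0.1242  0.0401] j [-0.22  0.76  1.61  0.    0.78  1.48] toolx yaw -7.6 
 shift [ -0.4  -0.1 -99.9] turn [ 0. -0. -0.]
```

View pics/s2.png

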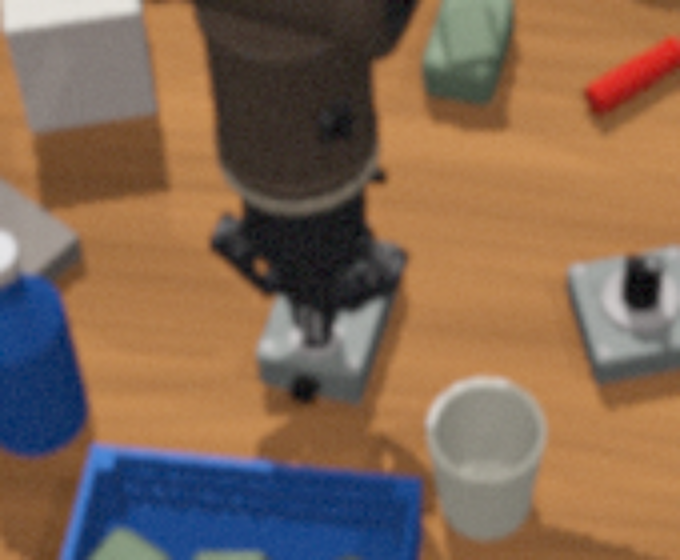

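The gripper at crop (315,300) is pressing the button, and it hides the lever. I'll rise and check.

Emit:
apply_moves(plan=[[0, 0, -15, 0, 0, 0, 1], [0, 0, -60, 0, 0, 0, 1], [0, 0, -110, 0, 0, 0, 1], [-40, 0, -110, 0, 0, 0, 1], [-60, 0, -110, 0, 0, 0, 1], [-60, 0, -110, 0, 0, 0, 1]])

```text
time: 4.7
eef_pos: [0.6263, -0.1156, 0.1511]
orientation: [-3.134, 0.209, 0.003]
force: [-0.2, 0.3, -0.8]
gripper_width: 0.0002
finger_force: 0.0
```

```bash
cat >> h.py <<'E'
def wl(name):
    a,d,K,E=shot("wrist"); save(a,name)
    v,u=np.mgrid[0:400,0:640].astype(float)
    dx=(u-K[0,2])/K[0,0]; dy=(v-K[1,2])/K[1,1]; th=np.hypot(dx,dy)+1e-9; t=np.tan(np.minimum(th,1.5))/th
    W=np.stack([dx*t*d,dy*t*d,d],-1)@E[:3,:3].T+E[:3,3]; W[d==0]=np.nan
    c,s=np.cos(np.radians(-7.6)),np.sin(np.radians(-7.6)); q=W[...,:2]-[.6565,-.1197]
    bx=q@[c,s]; by=q@[-s,c]
    for lab,m in (("lever",(abs(by)<.022)&(bx>-.1)&(bx<.0)&(W[...,2]>.065)&(W[...,2]<.105)),("button",(np.hypot(bx-.032,by)<.01)&(W[...,2]<.06))):
        if m.sum()>3: print(lab,m.sum(),"box x",np.median(bx[m]).round(4),"y",np.median(by[m]).round(4),"z",np.median(W[...,2][m]).round(4))
    return W
E
python3 -c "
from h import *
wl('w2.png')
c,s=np.cos(np.radians(-7.6)),np.sin(np.radians(-7.6))
b=-.125; go(.6565+b*c,-.1197+b*s,.15,-7.6)"
```

```text
lever 156 box x -0.0625 y 0.0006 z 0.071
button 459 box x 0.0324 y 0.0004 z 0.0458
t 4.75 tcp [ 0.6281 -0.1159  0.1511] j [-0.23  0.55  1.7   0.    0.89  1.47] toolx yaw -7.6 
 shift [-96.4   0.    1.1] turn [-0.  0. -0.]
```

Emit:
apply_moves(plan=[[-50, 0, 1, 0, 0, 0, 1], [-96, 0, 1, 0, 0, 0, 1], [-96, 0, 40, 0, 0, 0, 1], [-96, 0, 70, 0, 0, 0, 1], [-96, 0, 85, 0, 0, 0, 1], [-96, 0, 85, 0, 0, 0, 1]])

```text
time: 5.35
eef_pos: [0.5335, -0.1032, 0.0633]
orientation: [-3.134, 0.209, 0.005]
force: [0.4, -0.8, 0.4]
gripper_width: 0.0003
finger_force: 0.0
```

```bash
python3 -c "
from h import *
wl('w3.png')
c,s=np.cos(np.radians(-7.6)),np.sin(np.radians(-7.6))
b=-.045; go(.6565+b*c,-.1197+b*s,.066,-7.6)"
```

```text
lever 2916 box x -0.0704 y 0.0011 z 0.0843
t 5.4 tcp [ 0.5342 -0.1034  0.0644] j [-0.25  0.57  1.98  0.    0.6   1.46] toolx yaw -7.6 
 shift [78.4 -0.1 -1.7] turn [-0.   0.1 -0. ]
```

View pics/w3.png

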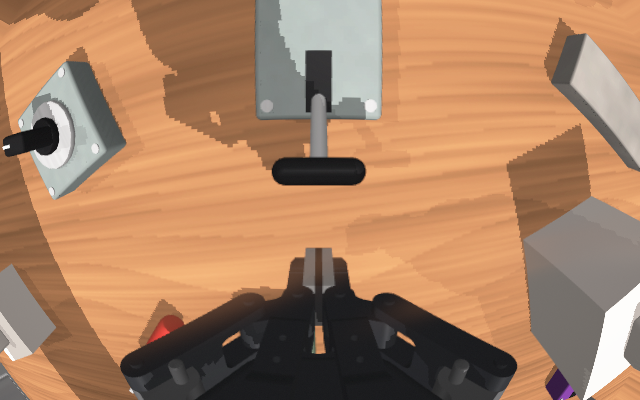

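The lever is dropped, with its handle at (318,171) square in front of the fingers at (320,255). I'll push it back up.

Emit:
apply_moves(plan=[[25, 0, -2, 0, 0, 0, 1], [38, 0, -2, 0, 0, 0, 1], [48, 0, -2, 0, 0, 0, 1], [56, 0, -2, 0, 0, 0, 1], [63, 0, -2, 0, 0, 0, 1], [70, 0, -2, 0, 0, 0, 1], [76, 0, -2, 0, 0, 0, 1], [81, 0, -2, 0, 0, 0, 1]])

```text
time: 6.2
eef_pos: [0.6148, -0.1142, 0.067]
orientation: [-3.135, 0.209, 0.0]
force: [-0.5, -0.5, -0.3]
gripper_width: -0.0001
finger_force: 0.1
```

Emit:
apply_moves(plan=[[1, 0, 0, 0, 0, 0, 1], [1, 0, 0, 0, 0, 0, 1], [1, 0, 0, 0, 0, 0, 1]])

```text
time: 6.5
eef_pos: [0.615, -0.1143, 0.0669]
orientation: [-3.135, 0.209, 0.001]
force: [0.2, 1.1, -0.0]
gripper_width: 0.0
finger_force: 0.0
```

```bash
python3 -c "
from h import *
wl('w4.png'); go(.6565,-.1197,.066,-7.6)"
```

```text
lever 4659 box x -0.0204 y 0.0011 z 0.0943
button 1097 box x 0.0323 y 0.0005 z 0.0459
t 6.55 tcp [ 0.615  -0.1143  0.0669] j [-0.23  0.64  1.78  0.    0.72  1.47] toolx yaw -7.6 
 shift [41.8 -0.1  0.9] turn [-0.  0. -0.]
```

Emit:
apply_moves(plan=[[-30, 0, 0, 0, 0, 0, 1], [-60, 0, 0, 0, 0, 0, 1], [-60, 0, -50, 0, 0, 0, 1], [-60, 0, -100, 0, 0, 0, 1], [-60, 0, -150, 0, 0, 0, 1], [-60, 0, -180, 0, 0, 0, 1], [-60, 0, -180, 0, 0, 0, 0.5]])

```text
time: 7.25
eef_pos: [0.5579, -0.1069, 0.2517]
orientation: [3.133, -0.209, 0.012]
force: [-0.1, 1.3, 0.0]
gripper_width: 0.0133
finger_force: 0.0
```

```bash
python3 -c "
from h import *
wl('w5.png'); go(.381,-.361,.25,19)"
```

```text
lever 492 box x -0.0197 y 0.0009 z 0.0919
button 236 box x 0.0315 y 0.0008 z 0.0428
t 7.3 tcp [ 0.5568 -0.1066  0.2492] j [-0.24  0.34  1.77 -0.    1.02  1.46] toolx yaw -7.6 
 shift [-140.5  275.5   -1.3] turn [  0.1  -0.2 -26.6]
```

The lever stays up. Now to the hood, with the fingers open.

Emit:
apply_moves(plan=[[-140, 275, 0, 0, 0, -26.6, 0], [-140, 275, 0, 0, 0, -26.6, 0], [-140, 275, 0, 0, 0, -26.6, 0], [-140, 275, 0, 0, 0, -26.6, 0], [-140, 275, 0, 0, 0, -26.6, 0], [-140, 275, 0, 0, 0, -26.6, 0], [-140, 275, 0, 0, 0, -26.6, 0], [-140, 275, 0, 0, 0, -26.6, 0]])

```text
time: 8.1
eef_pos: [0.3781, -0.3623, 0.2455]
orientation: [-3.098, -0.512, 0.002]
force: [0.5, -0.2, -0.2]
gripper_width: 0.0856
finger_force: 0.0
```

```bash
python3 - <<'E'
from h import *
go(.381,-.361,.25,19)
W=wl('w6.png')
for lab,lo,hi in (("top",.104,.116),("ridge",.13,.146)):
    m=(np.hypot(W[...,0]-.438,W[...,1]+.342)<.09)&(W[...,2]>lo)&(W[...,2]<hi); p=W[m]
    if len(p)>5: print(lab,len(p),p.mean(0).round(4),cv2.minAreaRect((p[:,:2]*1000).astype(np.float32)))
E
```

```text
t 8.1 tcp [ 0.3781 -0.3623  0.2455] j [-0.82  0.29  1.87 -0.    0.99  0.42] toolx yaw 18.8 
 shift [ 3.2 -0.3 -4.5] turn [-0.1  0.1 -0.2]
top 13557 [ 0.4399 -0.3383  0.11  ] ((438.5594787597656, -338.8268737792969), (132.90277099609375, 92.69132995605469), 18.373781204223633)
ridge 1054 [ 0.4386 -0.3386  0.1375] ((438.2837829589844, -338.8081359863281), (48.43727111816406, 13.95680046081543), 18.475194931030273)
```

View pics/w6.png

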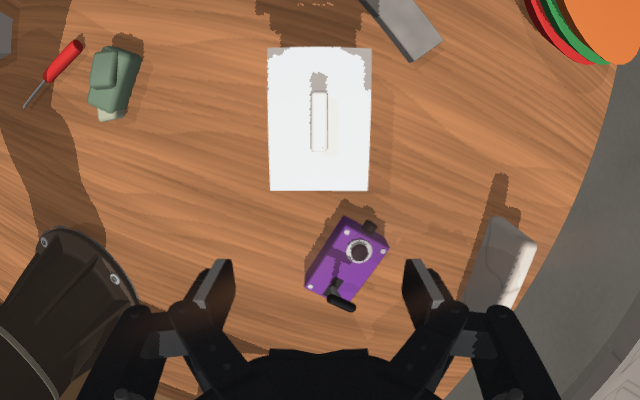

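The ridge handle is at (319,121), centred between the fingers. The purple twin is at (347,258), clear of the hood.

```bash
python3 -c "
from h import *
go(.4384,-.3388,.117,18.4)"
```

```text
t 8.15 tcp [ 0.3791 -0.3609  0.2456] j [-0.82  0.29  1.87 -0.    0.99  0.42] toolx yaw 18.8 
 shift [ 63.4  -1.6 128.6] turn [-0.1  0.1  0.4]
```

Emit:
apply_moves(plan=[[40, -1, 0, 0, 0, 0.4, 0], [63, -2, 30, 0, 0, 0.4, 0], [63, -2, 70, 0, 0, 0.4, 0], [63, -2, 100, 0, 0, 0.4, 0], [63, -2, 118, 0, 0, 0.4, 0], [63, -2, 126, 0, 0, 0.4, 0], [63, -2, 126, 0, 0, 0.4, 0]])

```text
time: 8.85
eef_pos: [0.4393, -0.3367, 0.1198]
orientation: [-3.098, -0.508, 0.002]
force: [0.4, 0.4, 1.2]
gripper_width: 0.0852
finger_force: 0.0
```

```bash
python3 -c "
from h import *
go(.4384,-.3388,.117,18.4)"
```

```text
t 8.85 tcp [ 0.4393 -0.3367  0.1198] j [-0.71  0.49  1.92  0.    0.73  0.54] toolx yaw 18.6 
 shift [-1.5  1.7  2.8] turn [-0.1  0.1  0.2]
```

Emit:
apply_moves(plan=[[0, 2, 3, 0, 0, 0.2, 0.3], [0, 2, 3, 0, 0, 0.2, 0.7], [0, 2, 3, 0, 0, 0.2, 1], [0, 2, 3, 0, 0, 0.2, 1], [0, 2, 3, 0, 0, 0.2, 1], [0, 2, 3, 0, 0, 0.2, 1], [0, 2, 3, 0, 0, 0.2, 1]], grip_force=60)

```text
time: 9.55
eef_pos: [0.4405, -0.3402, 0.1183]
orientation: [3.101, 0.501, 0.001]
force: [0.2, -2.1, 5.3]
gripper_width: 0.0128
finger_force: 59.5
```

```bash
python3 -c "
from h import *
go(.4384,-.3388,.27,18.4)"
```

```text
t 9.55 tcp [ 0.4405 -0.3402  0.1183] j [-0.71  0.49  1.92 -0.    0.73  0.54] toolx yaw 18.4 
 shift [  -1.4   -1.9 -151.7] turn [ 0. -0. -0.]
```

Emit:
apply_moves(plan=[[0, 0, -10, 0, 0, 0, 1], [0, 0, -30, 0, 0, 0, 1], [0, 0, -60, 0, 0, 0, 1], [0, 0, -95, 0, 0, 0, 1], [0, 0, -130, 0, 0, 0, 1], [0, 0, -150, 0, 0, 0, 1], [0, 0, -155, 0, 0, 0, 1], [0, 0, -155, 0, 0, 0, 1]])

```text
time: 10.35
eef_pos: [0.4401, -0.3398, 0.2734]
orientation: [3.101, 0.501, 0.001]
force: [0.1, 0.3, -2.4]
gripper_width: 0.0128
finger_force: 58.7
```

```bash
python3 -c "
from h import *
print(arm.sense()['gripper_width']); go(.658,-.1197,.272,-7.6)"
```

```text
0.012769123501671831
t 10.35 tcp [ 0.4401 -0.3398  0.2734] j [-0.71  0.31  1.76  0.    1.07  0.54] toolx yaw 18.4 
 shift [ 276.1 -140.2    1.4] turn [ 0. -0. 26.]
```

Emit:
apply_moves(plan=[[35, -18, 1, 0, 0, 3.3, 1], [71, -36, 1, 0, 0, 6.7, 1], [107, -54, 1, 0, 0, 10, 1], [142, -72, 1, 0, 0, 13.4, 1], [178, -90, 1, 0, 0, 16.7, 1], [213, -108, 1, 0, 0, 20, 1], [249, -126, 1, 0, 0, 23.4, 1], [266, -135, 1, 0, 0, 25, 1]])

```text
time: 11.15
eef_pos: [0.6511, -0.1251, 0.2696]
orientation: [-3.135, 0.183, 0.004]
force: [-1.2, -1.0, -2.6]
gripper_width: 0.0128
finger_force: 58.8
```

Emit:
apply_moves(plan=[[10, -9, 0, 0, 0, 1, 1], [10, -9, 0, 0, 0, 1, 1], [10, -9, 0, 0, 0, 1, 1]])

```text
time: 11.45
eef_pos: [0.6601, -0.12, 0.2702]
orientation: [-3.134, 0.208, 0.004]
force: [-0.2, -0.7, -0.7]
gripper_width: 0.0129
finger_force: 58.8
```

```bash
python3 - <<'E'
from h import *
go(.658,-.1197,.118,-7.6)
for n in ("scene","top"):
    a,d,K,E=shot(n); W=world(d,K,E)
    m=(np.hypot(W[...,0]-.657,W[...,1]+.12)<.1)&(W[...,2]>.256)&(W[...,2]<.274)&(a.min(2)>90); p=W[m]
    if len(p)>9: print(n,len(p),p.mean(0).round(4),cv2.minAreaRect((p[:,:2]*1000).astype(np.float32)))
    if n=="scene": save(cv2.resize(a[100:320,150:400],None,fx=3,fy=2.7),"s7.png")
E
```

```text
t 11.45 tcp [ 0.6601 -0.12    0.2702] j [-0.22  0.48  1.5  -0.    1.17  1.48] toolx yaw -7.6 
 shift [ -1.7  -0.  152.2] turn [-0.   0.2  0. ]
scene 1317 [ 0.6788 -0.1179  0.2628] ((659.0686645507812, -119.6514892578125), (93.37760925292969, 135.1649169921875), 82.32797241210938)
top 466 [ 0.6346 -0.119   0.2631] ((637.1912231445312, -118.39777374267578), (92.98567199707031, 51.635841369628906), 79.4583740234375)
```

View pics/s7.png

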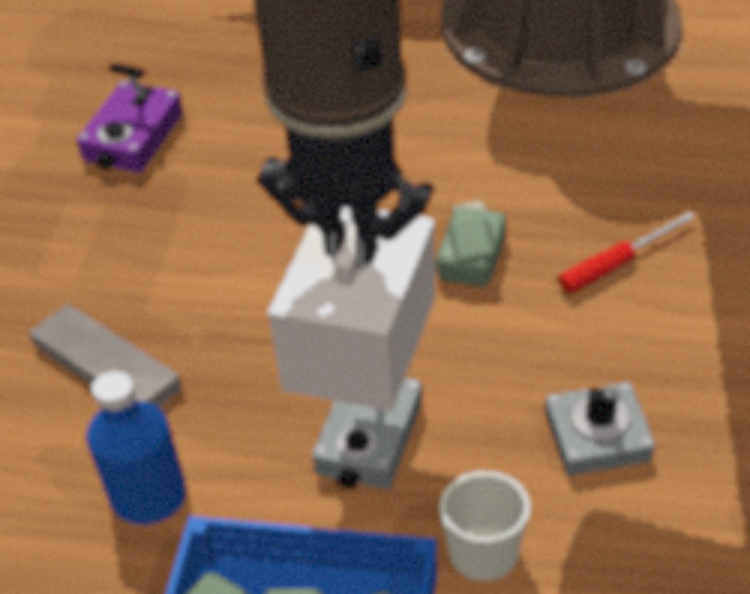

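The hood at crop (350,300) hangs level above the box, within about 2 mm and square to it. Lowering.

Emit:
apply_moves(plan=[[-2, 0, 15, 0, 0, 0, 1], [-2, 0, 35, 0, 0, 0, 1], [-2, 0, 52, 0, 0, 0, 1], [-2, 0, 68, 0, 0, 0, 1], [-2, 0, 84, 0, 0, 0, 1], [-2, 0, 98, 0, 0, 0, 1], [-2, 0, 110, 0, 0, 0, 1], [-2, 0, 120, 0, 0, 0, 1]])

```text
time: 12.35
eef_pos: [0.6588, -0.1202, 0.1512]
orientation: [-3.135, 0.209, 0.0]
force: [-1.2, 0.1, -1.3]
gripper_width: 0.0122
finger_force: 58.8
```

```bash
python3 -c "
from h import *
print(arm.sense()['force']);go(.658,-.1197,.118,-7.6)"
```

```text
[-1.21160573  0.09410959 -1.3287835 ]
t 12.35 tcp [ 0.6588 -0.1202  0.1512] j [-0.23  0.59  1.62 -0.    0.93  1.48] toolx yaw -7.6 
 shift [-0.8 -0.3 33.2] turn [-0.  0. -0.]
```

Emit:
apply_moves(plan=[[0, 0, 10, 0, 0, 0, 1], [0, 0, 20, 0, 0, 0, 1], [0, 0, 26, 0, 0, 0, 1], [0, 0, 30, 0, 0, 0, 1], [0, 0, 32, 0, 0, 0, 1], [0, 0, 33, 0, 0, 0, 1], [0, 0, 33, 0, 0, 0, 1]])

```text
time: 13.05
eef_pos: [0.6592, -0.1199, 0.1192]
orientation: [3.135, -0.209, 0.001]
force: [-0.5, -0.1, -2.5]
gripper_width: 0.0127
finger_force: 58.8
```

```bash
python3 -c "
from h import *
print(arm.sense()['force']);go(.658,-.1197,.118,-7.6)"
```

```text
[-0.54566725 -0.08536041 -2.51143253]
t 13.05 tcp [ 0.6592 -0.1199  0.1192] j [-0.23  0.62  1.64  0.    0.87  1.48] toolx yaw -7.6 
 shift [-1.2 -0.   1.2] turn [ 0. -0. -0.]
```

Emit:
apply_moves(plan=[[0, 0, 1, 0, 0, 0, 1], [0, 0, 1.5, 0, 0, 0, 1], [0, 0, 1.5, 0, 0, 0, 0.7], [0, 0, 1.5, 0, 0, 0, 0.4], [0, 0, 1.5, 0, 0, 0, 0.2], [0, 0, 1.5, 0, 0, 0, 0.2], [0, 0, -30, 0, 0, 0, 0.2], [0, 0, -75, 0, 0, 0, 0.2]])

```text
time: 13.85
eef_pos: [0.6574, -0.1195, 0.1923]
orientation: [-3.134, 0.209, 0.008]
force: [0.6, -0.3, 0.2]
gripper_width: 0.0684
finger_force: 0.0
```

Emit:
apply_moves(plan=[[-50, 0, -20, 0, 0, 0, 0.2], [-90, 0, -20, 0, 0, 0, 0.2], [-110, 0, -20, 0, 0, 0, 0.2], [-110, 0, -20, 0, 0, 0, 0.2], [-110, 0, -20, 0, 0, 0, 0.2]])

```text
time: 14.35
eef_pos: [0.5505, -0.1054, 0.2144]
orientation: [3.134, -0.209, 0.002]
force: [0.6, 0.1, 0.1]
gripper_width: 0.0686
finger_force: 0.0
```

```bash
python3 - <<'E'
from h import *
W=wl('w8.png')
for lab,lo,hi in (("top",.100,.125),("ridge",.13,.15)):
    m=(np.hypot(W[...,0]-.657,W[...,1]+.12)<.09)&(W[...,2]>lo)&(W[...,2]<hi); p=W[m]
    if len(p)>5:
        A=np.c_[p[:,:2],np.ones(len(p))]; print(lab,len(p),p.mean(0).round(4),cv2.minAreaRect((p[:,:2]*1000).astype(np.float32)),np.linalg.lstsq(A,p[:,2],rcond=None)[0].round(3))
E
```

```text
top 15982 [ 0.6513 -0.1186  0.1096] ((653.0272216796875, -118.88932800292969), (92.87744140625, 124.33531188964844), 82.3266372680664) [-0.001 -0.     0.11 ]
ridge 1348 [ 0.6559 -0.1192  0.1372] ((656.2350463867188, -119.15390014648438), (14.058985710144043, 48.66758346557617), 82.1496353149414) [-0.    -0.016  0.135]
```

View pics/w8.png

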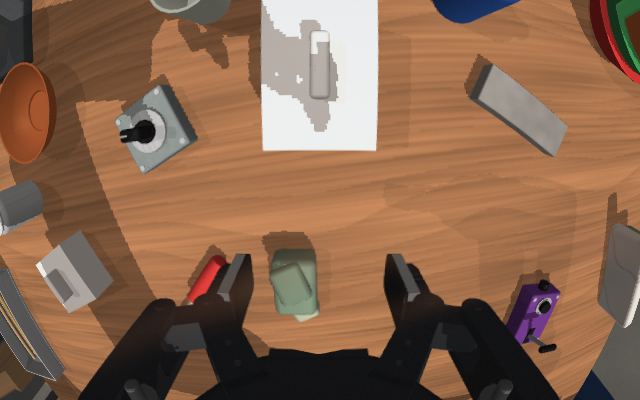

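The hood at (320,65) stands level and fully down: its top is at 0.110 m and it is centred within 1 mm of the box. Everything else is in place, so I'm handing in.

```bash
python3 -c "
from rig import arm
print(arm.sign_off())"
```

```text
the job is handed in; nothing more can be done
None
```

I pressed the trip button, saw the lever drop and reset it; the tall hood is now over the trip box, level and fully down. The lever was still up at the last check, before the hood hid it; the job was handed in at about 14.4 s, and the result wasn't reported.

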